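# Unlatch and rock a jammed puppet control rod out of its clamp stand

### The job

The red control rod is latched and jammed tight in the bamboo clamp stand. Wind the brass butterfly key clockwise to its stop, a part turn at a time, so that the latch bar draws off the rod's foot; then grip the red rod and rock it side to side, first leaning it towards the key, then away from it, and so on, walking it up until it comes free, without dragging the cradle that holds it up off its board. Finish while still holding the rod: upright and still, over its slot, with its foot about 2 cm clear above the cradle, touching nothing but the gripper; leave the drum, the flag holder and the comb alone.

Things in the scene. Friction and masses are not known exactly. Their poses are not given: they have to be found in the camera images.
- stand: Fixed stand on a tile shelf (tile top 12 mm above the work surface). Origin: on the tile top, under the middle of the rod's slot; z up, x roughly away from the robot, y along the stand, the key on its -y side. Wooden board 100 x 200 x 12 mm (y -140 to +60 mm); four steel dowels at x +-22, y +-38 mm, tops at z = 56 mm; wooden key housing 46 x 46 mm, centred at y = -100 mm, top at z = 60 mm.
- slot (a point): Middle of the slot's mouth, level with the cradle's top, 48 mm above the tile top. Bamboo cradle 60 (x) by 86 (y) mm; slot 26 (x) by 66 (y) mm, 28 mm deep. Two pairs of sprung brass balls, 18 mm above the slot floor at y = +20 and -20 mm, squeeze the rod's foot along x, keeping about 17 N of friction on it in all, half at each end.
- cradle (a joint): Rise of the cradle on its dowels (m): 0 seated on the board, at most 0.03. Weight and a light spring hold it down with about 10 N, and it sinks back by itself. If both ends of the rod's foot are pulled up together the cradle comes up with the rod; if one end is raised at a time (rocking), it stays down.
- key (a joint): Angle of the butterfly key (rad): 0 latched, grows clockwise seen from above, stop at 2.6 (fully wound). Starts between 0 and 0.4. It takes under 0.1 N m, is lightly sprung, and a friction catch keeps it where it is left. At 0 the wing lies along the stand's x axis.
- key_grip (a point): Middle of the brass key wing, on its upright axis, 83 mm above the tile top, at x = 0, y = -100 mm of the stand. The wing is a plate 44 mm long, 10 mm thick, 24 mm tall (top 8 mm above this point). This point turns with the key: its x runs along the wing, y across the thickness.
- latch_tip (a point): Tip of the flat steel latch bar (12 mm wide, at 50 to 56 mm above the tile top) that comes along y from the key housing. It lies over the key-side end of the rod's foot (stand y = -16 mm) and is drawn back 8 mm per rad of the key, 21 mm in all, clear of the slot.
- rod: Red rod with gold bands, about 0.1 kg. Origin: centre of its foot's underside; z along the rod; x, y as the stand's when seated. Foot 18 (x) x 56 (y) x 28 (z) mm; on it a square shaft 20 x 20 mm from z = 28 to 88 mm. Seated, origin 20 mm above the tile top, foot flush with the cradle's top. The balls let go after some 20 mm of rise; clear at 28 mm. It can lean up to 0.3 rad about the stand's x axis.
- rod_grip (a point): Point to grip on the red rod's axis, 68 mm above the underside of its foot, 20 mm below its top. There is room for fingers on the two faces across the stand's x axis.
- drum: Red and black lacquered drum, loose, 86 mm across, 60 mm high; origin at the centre of its underside. Leave alone.
- flag_holder: Gilded flag holder, loose, 64 mm across its foot, 75 mm high; origin at the centre of its underside. Leave alone.
- comb: Dark horn comb lying flat, loose, 50 x 110 x 8 mm; origin at the centre of its underside. Leave alone.
- rod_rack: Fixed bamboo block 50 x 130 x 45 mm with a green and a yellow rod (top 100 mm above the tile). Not part of the job; origin at the centre of its underside.
Not all that is in view belongs to the job. There is more than one size of the rod; the one meant has the size given above.

How it is judged:
By the outcome, as a careful person would: the job done as asked, in the order asked, and still so for the second after the job is handed in, while the arm keeps its last pose, push and grip.
It also fails if it takes over 64 s, if anything falls off the work surface, if the arm or the gripper's body presses on something with over 40 N, if the wrist force passes 120 N, or if a joint passes its speed limit or range.

### The arm

A 7-joint arm with a two-finger parallel gripper is mounted at the origin on the work surface. World frame = base frame: x ahead of the robot, y to its left, z up, the work surface at z = 0. Lengths are in m, angles in rad, forces in N, time in s.
With the tool pointing down it reaches from about 0.425 to 0.925 m from the base axis. Payload 6.8 kg.
Tool frame: the origin (TCP) lies at the very end of the fingers, on their centre line; the grasp point (between the pads) lies 19 mm behind it; z points along the fingers, y is the line along which they close (so a half turn about z gives the same grasp; the last joint's range is limited). The gripper opens to 85 mm and grips with 20 to 120 N. Pads are 22 mm wide; open, the fingers measure 114 mm over their backs; the gripper's body (76 mm by 85 mm) begins 54 mm behind the grasp point. The pads swing forward as they close: fully open they stand 13 mm farther back than shut.
Start: joints at [1.007, 0.477, 0.022, 1.555, -0.011, 1.109, -0.083], TCP at [0.297, -0.606, 0.231] pointing down, gripper open.
Joint ranges: [-2.96, 2.96], [-0.34, 2.1], [-1.41, 1.46], [0.24, 2.44], [-1.37, 4.51], [0.17, 1.92], [-2.96, 2.96]. Speed limits (rad/s): [2.39, 2.39, 3.14, 3.14, 3.14, 3.14, 3.14].

### API

Orientations are given as a unit quaternion [w, x, y, z].
In Python, from workcell import bot, eyes gives the robot as it stands.
- The arm moves only by the tool arm_command, never from a script. Its argument "steps" is a list of rows, each a list of 7 numbers: the closure in counts, from 0 (fully open) to 255 (shut), then the shift along the tool's x, y, z in cm, then the turn, a rotation vector about the tool's x, y, z in rad. A call has 1 to 20 rows; each row shifts and turns the commanded pose from where the row before left it, along the tool's axes as they then stand; what a row does not reach is not made up. A row lasts 1/12 s, in which the tool goes at most 41.7 mm and 7.16 degrees, less where a joint would pass 70% of its speed; a pose out of reach is approached as far as the arm can. A call with a gripper value outside its range is refused whole. The fingers move at their own pace and stop on an object; "newtons" is the grip in N (left out, the last holds). Time passes only in rows, so rows that do not move let the fingers close. It gives the time, the measured TCP pose, the force, the opening and the grip force at its end, in the units of the state.
- bot.state(): the state, without advancing time (a new reading comes with each control period).
- eyes.capture(name): name is "scene" or "top" or "wrist"; returns (picture, depth): 480x640x3 uint8, red, green, blue; 480x640 float32, m along the optical axis (not along the pixel's ray), 0 where there is no reading.
- eyes.calibration(name): a dict with "mtx" (3x3 intrinsics, pixels), "T" (4x4, takes a point from camera to world coordinates). Camera axes: x right, y up, looking along -z (the intrinsics and any distortion apply to the point x, -y, -z); pixel columns grow to the right and rows downward; lengths in m; the calibration is good to about 2 mm. The wrist camera is an equidistant fisheye: a pixel r from the principal point sees the ray r / f radians off the axis. A picture is of the moment at which its call begins: read the wrist's pose just before it. calibration takes no time and is no camera call; for the wrist camera it gives the pose at the moment of the call.
- bot.finish_job(): hands the job in; it is judged then, once.
The state is a dict: "time": time; "joint_pos": joint angles; "qd": joint speeds; "tau": joint torques, N m; "ee_pos": TCP position; "eef_rot": TCP orientation; "force": force on the tool from outside, world axes, zero at the start; "torque": the same for the moment, N m; "width": finger opening in m; "gripper_force": force on a finger pad.
Only numpy, scipy, OpenCV 4.12 (cv2) and the standard library are available. Lean on these libraries where they do the work, as an engineer would, in place of code of your own. Each camera call takes 0.05 s, during which the arm holds its last target. There are 200 camera calls.

## Working session

There is one attempt and no reset: what is moved stays moved. The work goes in short steps, Python scripts to look and compute and a tool call to move; the robot and the scene stay as the last step left them, time stands still between calls to the robot, and variables do not carry over. Pictures are saved under pics/ and viewed, at most 10 in all, crops included, and the job is handed in when it is done.

Besides the shell and the picture viewer there is one more tool, called by a JSON object that holds its "api" and its "payload", one argument or row to a line. arm_command: Moves the arm, as the interface text tells. Its arguments: {"type":"object","properties":{"steps":{"type":"array"},"newtons":{"type":"number"}},"required":["steps"]}

```bash
mkdir -p pics; ls; cat > h.py <<'E'
import numpy as np, cv2
from workcell import bot, eyes
def snap(n,f):
    c=eyes.calibration(n); p,d=eyes.capture(n)
    cv2.imwrite('pics/'+f+'.png',p[:,:,::-1]); np.savez('pics/'+f+'.npz',d=d,K=c['mtx'],T=c['T']); return p,d
def w(f,u,v,z=None):
    "pixel -> world by depth, or on plane z"
    a=np.load('pics/'+f+'.npz');K,T,d=a['K'],a['T'],a['d']
    r=np.array([(u-K[0,2])/K[0,0],-(v-K[1,2])/K[1,1],-1.])
    if z is None:
        q=d[int(v)-1:int(v)+2,int(u)-1:int(u)+2]; return T[:3,:3]@(r*np.median(q))+T[:3,3]
    g=T[:3,:3]@r; return T[:3,3]+g*(z-T[2,3])/g[2]
E
python3 - <<'E'
from h import *
for n in('top','scene'):
    snap(n,n+'0'); print(eyes.calibration(n))
print(bot.state())
a=cv2.imread('pics/top0.png');b=cv2.imread('pics/scene0.png')
E
```

```text
pics
{'mtx': array([[573.91881641,   0.        , 314.01836855],
       [  0.        , 573.91881641, 229.02190175],
       [  0.        ,   0.        ,   1.        ]]), 'T': array([[-1.86875001e-02,  9.95099245e-01, -9.70992769e-02,
         4.07839383e-01],
       [-9.99823514e-01, -1.87864279e-02, -1.04617352e-04,
        -2.81671301e-02],
       [-1.92825322e-03,  9.70801853e-02,  9.95274695e-01,
         1.28637087e+00],
       [ 0.00000000e+00,  0.00000000e+00,  0.00000000e+00,
         1.00000000e+00]])}
{'mtx': array([[557.6481428 ,   0.        , 324.25463453],
       [  0.        , 557.6481428 , 240.62715388],
       [  0.        ,   0.        ,   1.        ]]), 'T': array([[-0.82999697, -0.37108163,  0.4164174 ,  1.02969699],
       [ 0.55762987, -0.56866654,  0.60470431,  0.68449796],
       [ 0.01240798,  0.73410953,  0.6789177 ,  0.86832456],
       [ 0.        ,  0.        ,  0.        ,  1.        ]])}
{'time': 0.1, 'joint_pos': array([ 1.00689264,  0.4777228 ,  0.02233891,  1.55636823, -0.011481  ,
        1.10930347, -0.08309388]), 'qd': array([-5.51254595e-04, -9.55604872e-04,  1.19892608e-03, -2.08041222e-03,
        1.71104334e-03, -6.77893298e-05, -2.12431115e-03]), 'tau': array([ 5.28838325e-03, -5.97760856e+01,  1.61428783e+00, -2.81954080e+01,
        1.28572300e-02,  5.07191449e-03, -2.71413518e-05]), 'ee_pos': array([ 0.2968707 , -0.60560527,  0.23041267]), 'eef_rot': array([-7.96904816e-04,  9.74137974e-01,  2.25952444e-01, -2.55364974e-04]), 'force': array([-0.23160878, -0.33333935, -0.07959743]), 'torque': array([-0.03132287, -0.00881472,  0.03457557]), 'gripper_force': 0.0, 'width': 0.08561025463167155}
```

View pics/top0.png

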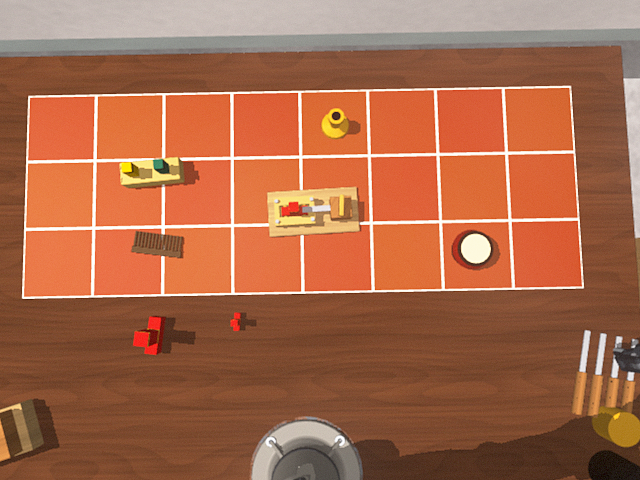

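View pics/scene0.png

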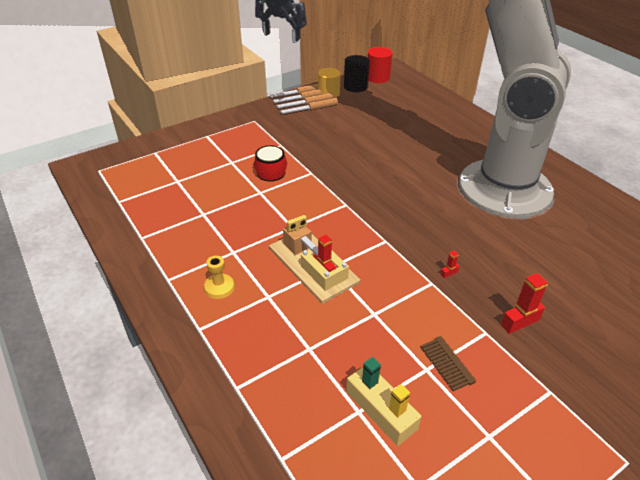

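The red things that could be the rod, in the top view, are the one in the stand (291,209), a large loose one (150,335), a small loose one (237,322) and the drum (475,249). The one in the stand fits the description, with the key at (340,207). I'll check it in a close crop.

```bash
python3 - <<'E'
from h import *
a=cv2.imread('pics/top0.png')[180:245,260:368];b=cv2.imread('pics/scene0.png')[205:305,260:368]
A=cv2.resize(a,None,fx=7,fy=7,interpolation=2)
cv2.imwrite('pics/crop.png',A)
# board corners on z=.024
for u,v in [(268,193),(357,187),(359,232),(270,236.5)]: print(w('top0',u,v,.024).round(4))
for n,u,v,z in [('rodtop',291,209,None),('rodtop',291,209,.12),('key',340,206,None),('key',340,206,.103)]: print(n,w('top0',u,v,z).round(4))
E
```

```text
[0.6134 0.0728 0.024 ]
[ 0.6231 -0.1254  0.024 ]
[ 0.5225 -0.1272  0.024 ]
[0.5162 0.0694 0.024 ]
rodtop [0.5638 0.0183 0.1199]
rodtop [0.5637 0.0183 0.12  ]
key [ 0.5707 -0.0831  0.1003]
key [ 0.5704 -0.083   0.103 ]
```

View pics/crop.png

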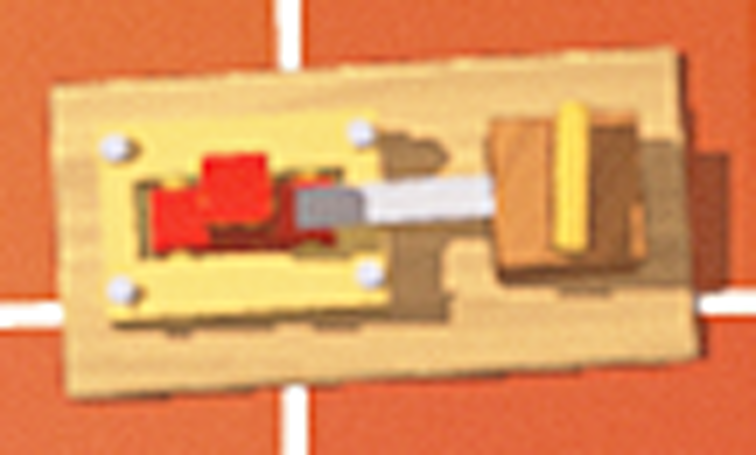

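The crop shows the rod in the stand with its foot in the slot, about 56 x 18 mm, and the steel latch lying over its key-side end. The dowels are at crop (117,147), (361,131), (371,272) and (124,291), and the wing runs from (572,105) to (570,250). Next I'll work out the stand pose.

```bash
python3 - <<'E'
from h import *
P=[]
for (u,v) in [(117,147),(361,131),(371,272),(124,291)]:
    p=w('top0',260+(u-3)/7,180+(v-3)/7,.068); P.append(p[:2]); print(p.round(4))
P=np.array(P); o=P.mean(0); L=np.array([[22,38],[22,-38],[-22,-38],[-22,38]])/1e3
H=(L.T@(P-o)); yaw=np.arctan2(H[0,1]-H[1,0],H[0,0]+H[1,1]); R=np.array([[np.cos(yaw),-np.sin(yaw)],[np.sin(yaw),np.cos(yaw)]])
print('o',o,'yaw',yaw,'key',o+R@[0,-.1],'res',P-o-L@R.T)
for p in [(572,105),(570,250)]: print(w('top0',260+(p[0]-3)/7,180+(p[1]-3)/7,.103).round(4))
E
```

```text
[0.5895 0.0517 0.068 ]
[ 0.593  -0.0231  0.068 ]
[ 0.5495 -0.0254  0.068 ]
[0.5451 0.0501 0.068 ]
o [0.5692792  0.01332424] yaw 0.050504743021956164 key [ 0.57432752 -0.08654825] res [[ 1.63534813e-04 -7.00568587e-04]
 [-1.43451741e-04  4.04755693e-04]
 [ 2.76381009e-04  3.65180967e-04]
 [-2.96464081e-04 -6.93680729e-05]]
[ 0.5943 -0.0862  0.103 ]
[ 0.5509 -0.0846  0.103 ]
```

{"api": "arm_command", "payload": {
  "steps": [
    [0,0,0,0,0,0,0]
  ],
  "newtons": 40
}}

```text
time: 0.18
ee_pos: [0.2969, -0.6058, 0.2307]
eef_rot: [-0.001, 0.974, 0.226, -0.0]
force: [-0.1, 0.6, 0.4]
width: 0.0859
gripper_force: 0.0
```

{"api": "arm_command", "payload": {
  "steps": [
    [0,2.65,-1.92,0,0,0,0],
    [0,2.65,-1.92,0,0,0,0],
    [0,2.65,-1.92,0,0,0,0],
    [0,2.65,-1.92,0,0,0,0],
    [0,2.65,-1.92,0,0,0,0],
    [0,2.65,-1.92,0,0,0,0],
    [0,2.65,-1.92,0,0,0,0],
    [0,2.65,-1.92,0,0,0,0],
    [0,2.65,-1.92,0,0,0,0],
    [0,2.65,-1.92,0,0,0,0],
    [0,2.65,-1.92,0,0,0,0],
    [0,2.65,-1.92,0,0,0,0],
    [0,2.65,-1.92,0,0,0,0],
    [0,2.65,-1.92,0,0,0,0],
    [0,2.65,-1.92,0,0,0,0],
    [0,2.65,-1.92,0,0,0,0],
    [0,2.65,-1.92,0,0,0,0],
    [0,2.65,-1.92,0,0,0,0],
    [0,0,0,0,0,0,0],
    [0,0,0,0,0,0,0]
  ]
}}

```text
time: 1.85
ee_pos: [0.5739, -0.0832, 0.2311]
eef_rot: [-0.0, 0.974, 0.228, 0.0]
force: [-0.4, -0.4, 0.0]
width: 0.0853
gripper_force: 0.0
```

```bash
python3 - <<'E'
from h import *
s=bot.state(); print(s['joint_pos'].round(3),s['ee_pos'],s['eef_rot'])
p,d=snap('wrist','w1'); print(eyes.calibration('wrist'))
E
```

```text
[ 0.219  0.334 -0.228  1.776  0.085  1.042 -1.15 ] [ 0.57391403 -0.08320879  0.23106149] [-4.46541550e-04  9.73624543e-01  2.28155754e-01  2.91787153e-05]
{'mtx': array([[371.64829954,   0.        , 319.54950301],
       [  0.        , 371.64829954, 243.21211082],
       [  0.        ,   0.        ,   1.        ]]), 'T': array([[ 4.41393815e-01,  8.64253233e-01,  2.41325192e-01,
         6.33998554e-01],
       [-8.97313340e-01,  4.24975516e-01,  1.19266847e-01,
        -5.66390896e-02],
       [ 5.19460077e-04, -2.69187963e-01,  9.63087520e-01,
         3.74273727e-01],
       [ 0.00000000e+00,  0.00000000e+00,  0.00000000e+00,
         1.00000000e+00]])}
```

View pics/w1.png

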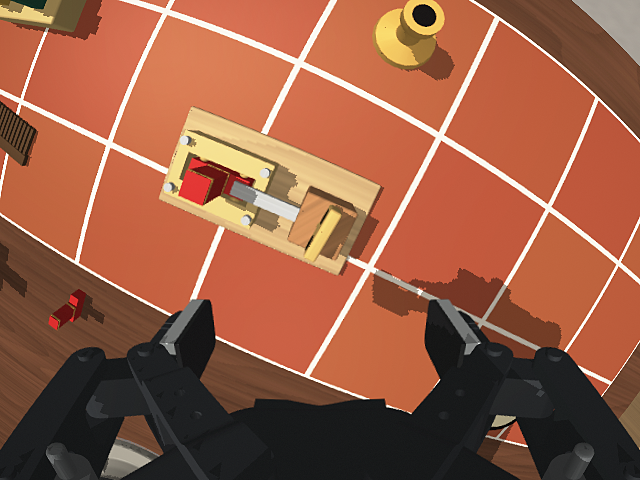

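The wrist view shows dowels at (185,140), (265,173), (246,220) and (169,187), and the wing top from about (337,208) to (309,258). I'll check these against the top view.

```bash
cat >> h.py <<'E'
def wf(f,u,v,z):
    a=np.load('pics/'+f+'.npz');K,T=a['K'],a['T']
    x,y=u-K[0,2],v-K[1,2]; r=np.hypot(x,y); t=r/K[0,0]
    g=T[:3,:3]@np.array([np.sin(t)*x/r,-np.sin(t)*y/r,-np.cos(t)]); return T[:3,3]+g*(z-T[2,3])/g[2]
E
python3 - <<'E'
from h import *
q=[wf('w1',*p,.068)[:2] for p in [(185,140),(265,173),(246,220),(169,187)]]; print(np.round(q,4)); q=np.array(q); print(q.mean(0), q[0]-q[1],q[3]-q[2])
print(wf('w1',337,208,.103),wf('w1',309,258,.103))
a=cv2.imread('pics/w1.png')[110:290,150:390]; cv2.imwrite('pics/w1c.png',cv2.resize(a,None,fx=3.3,fy=3.3,interpolation=2))
E
```

```text
[[ 0.5888  0.0507]
 [ 0.592  -0.025 ]
 [ 0.5486 -0.0269]
 [ 0.5453  0.0483]]
[0.56867526 0.01178429] [-0.00322316  0.07562734] [-0.00330456  0.07521783]
[ 0.59678917 -0.0874795   0.103     ] [ 0.55262082 -0.08590524  0.103     ]
```

View pics/w1c.png

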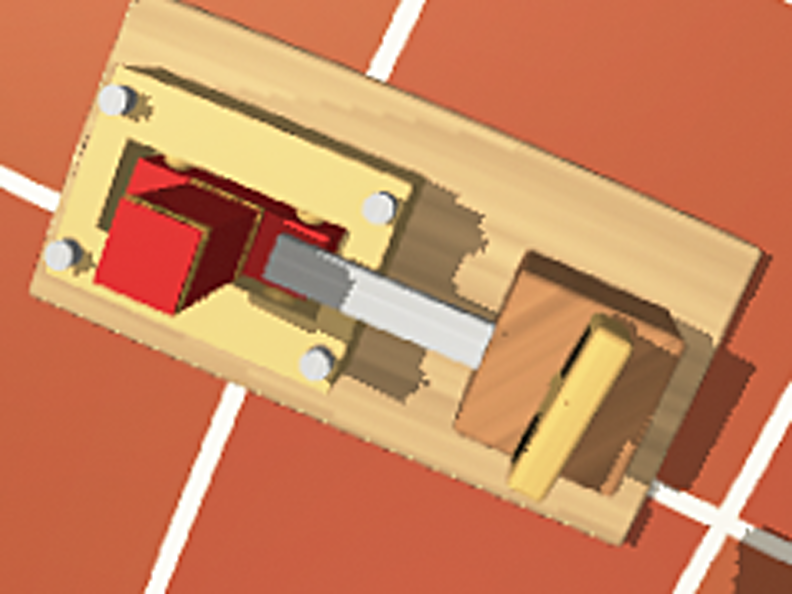

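{"api": "arm_command", "payload": {
  "steps": [
    [0,0,0,0,0,0,-0.12],
    [0,0,0,0,0,0,-0.12],
    [0,0,0,0,0,0,-0.12],
    [0,0,0,0,0,0,-0.12],
    [0,0,0,0,0,0,-0.12],
    [0,0,0,0,0,0,-0.12],
    [0,0,0,0,0,0,-0.12],
    [0,0,0,0,0,0,-0.12],
    [0,0,0,0,0,0,-0.12],
    [0,0,0,0,0,0,-0.12],
    [0,0,0,0,0,0,-0.12],
    [0,0,0,0,0,0,-0.12],
    [0,0,0,0,0,0,-0.12],
    [0,0,0,0,0,0,-0.12],
    [0,0,0,0,0,0,-0.12],
    [0,0,0,0,0,0,-0.12],
    [0,0,0,0,0,0,-0.12],
    [0,0,0,0,0,0,-0.12],
    [0,0,0,0,0,0,-0.12],
    [0,0,0,0,0,0,-0.12]
  ]
}}

```text
time: 3.57
ee_pos: [0.5725, -0.0881, 0.231]
eef_rot: [-0.0, 0.141, 0.99, -0.001]
force: [-0.5, 0.1, 0.0]
width: 0.0856
gripper_force: 0.0
```

The crop confirms it: full-size foot under the latch bar, and the wing slightly clockwise of the stand's x axis. Next I'll descend onto the wing and grip it.

{"api": "arm_command", "payload": {
  "steps": [
    [0,-0.1,0.07,0,0,0,-0.12],
    [0,0,0,0,0,0,-0.12],
    [0,0,0,2.2,0,0,0],
    [0,0,0,2.2,0,0,0],
    [0,0,0,2.2,0,0,0],
    [0,0,0,2.2,0,0,0],
    [0,0,0,2.2,0,0,0],
    [0,0,0,2.2,0,0,0],
    [0,0,0,2.2,0,0,0],
    [120,0,0,0,0,0,0],
    [200,0,0,0,0,0,0],
    [255,0,0,0,0,0,0],
    [255,0,0,0,0,0,0],
    [255,0,0,0,0,0,0],
    [255,0,0,0,0,0,0],
    [255,0,0,0,0,0,0],
    [255,0,0,0,0,0,0],
    [255,0,0,0,0,0,0]
  ],
  "newtons": 30
}}

```text
time: 5.07
ee_pos: [0.5751, -0.0858, 0.0784]
eef_rot: [0.001, 0.023, 1.0, -0.0]
force: [-2.4, -1.0, 7.2]
width: 0.0095
gripper_force: 34.7
```

```bash
python3 - <<'E'
from h import *
s=bot.state(); print({k:np.round(v,3) for k,v in s.items()})
E
```

```text
{'time': np.float64(5.067), 'joint_pos': array([ 0.52 ,  0.594, -0.634,  1.873,  0.47 ,  0.825,  1.166]), 'qd': array([ 0.   , -0.001, -0.001, -0.   , -0.001,  0.001,  0.   ]), 'tau': array([-6.6100e-01, -5.1192e+01, -8.4980e+00, -1.9450e+01, -3.9000e-02,
       -5.5300e-01,  1.8000e-02]), 'ee_pos': array([ 0.575, -0.086,  0.078]), 'eef_rot': array([ 0.001,  0.023,  1.   , -0.   ]), 'force': array([-2.443, -0.969,  7.212]), 'torque': array([-0.196,  0.327,  0.018]), 'gripper_force': np.float64(34.741), 'width': np.float64(0.009)}
```

{"api": "arm_command", "payload": {
  "steps": [
    [255,0,0,-0.1,0,0,0.1],
    [255,0,0,0,0,0,0.1],
    [255,0,0,0,0,0,0.1],
    [255,0,0,0,0,0,0.1],
    [255,0,0,0,0,0,0.1],
    [255,0,0,0,0,0,0.1],
    [255,0,0,0,0,0,0.1],
    [255,0,0,0,0,0,0.1],
    [255,0,0,0,0,0,0.1],
    [255,0,0,0,0,0,0.1],
    [255,0,0,0,0,0,0.1],
    [255,0,0,0,0,0,0.1],
    [255,0,0,0,0,0,0],
    [255,0,0,0,0,0,0]
  ]
}}

```text
time: 6.23
ee_pos: [0.5737, -0.0876, 0.0785]
eef_rot: [0.0, 0.584, 0.812, -0.002]
force: [-1.9, -4.5, 2.2]
width: 0.0095
gripper_force: 34.2
```

```bash
python3 - <<'E'
from h import *
s=bot.state(); print({k:np.round(v,3) for k,v in s.items() if k!='tau'})
E
```

```text
{'time': np.float64(6.233), 'joint_pos': array([ 0.309,  0.535, -0.346,  1.889,  0.257,  0.762,  0.143]), 'qd': array([ 0.006,  0.   , -0.009,  0.   ,  0.002,  0.001,  0.011]), 'ee_pos': array([ 0.574, -0.088,  0.078]), 'eef_rot': array([ 0.   ,  0.584,  0.812, -0.002]), 'force': array([-1.902, -4.548,  2.219]), 'torque': array([-1.027,  0.46 , -0.013]), 'gripper_force': np.float64(34.163), 'width': np.float64(0.009)}
```

{"api": "arm_command", "payload": {
  "steps": [
    [140,0,0,0,0,0,0],
    [140,0,0,0,0,0,0],
    [140,0,0,0,0,0,0],
    [140,0,0,0,0,0,0],
    [255,0,0,0,0,0,0],
    [255,0,0,0,0,0,0],
    [255,0,0,0,0,0,0],
    [255,0,0,0,0,0,0],
    [255,0,0,0,0,0,0],
    [255,0,0,0,0,0,0.1],
    [255,0,0,0,0,0,0.1],
    [255,0,0,0,0,0,0.1],
    [255,0,0,0,0,0,0.1],
    [255,0,0,0,0,0,0.1],
    [255,0,0,0,0,0,0.1],
    [255,0,0,0,0,0,0.1],
    [255,0,0,0,0,0,0.1],
    [255,0,0,0,0,0,0.1],
    [255,0,0,0,0,0,0],
    [255,0,0,0,0,0,0]
  ]
}}

```text
time: 7.9
ee_pos: [0.573, -0.0858, 0.0784]
eef_rot: [-0.0, 0.879, 0.477, -0.001]
force: [-5.4, -0.6, 5.7]
width: 0.0092
gripper_force: 31.1
```

```bash
python3 - <<'E'
from h import *
s=bot.state(); print({k:np.round(v,3) for k,v in s.items() if k!='tau'})
E
```

```text
{'time': np.float64(7.9), 'joint_pos': array([ 0.138,  0.514, -0.126,  1.902,  0.093,  0.734, -0.617]), 'qd': array([ 0.008,  0.002, -0.007, -0.001,  0.003, -0.001,  0.013]), 'ee_pos': array([ 0.573, -0.086,  0.078]), 'eef_rot': array([-0.   ,  0.879,  0.477, -0.001]), 'force': array([-5.406, -0.6  ,  5.724]), 'torque': array([-0.094,  1.003, -0.014]), 'gripper_force': np.float64(31.061), 'width': np.float64(0.009)}
```

{"api": "arm_command", "payload": {
  "steps": [
    [255,0,0,0,0,0,0.1],
    [255,0,0,0,0,0,0.1],
    [255,0,0,0,0,0,0.1],
    [255,0,0,0,0,0,0.08],
    [255,0,0,0,0,0,0.05],
    [255,0,0,0,0,0,0.03],
    [255,0,0,0,0,0,0],
    [255,0,0,0,0,0,0],
    [255,0,0,0,0,0,0]
  ]
}}

```text
time: 8.65
ee_pos: [0.573, -0.0857, 0.0784]
eef_rot: [0.0, 0.964, 0.266, -0.002]
force: [-5.5, -0.4, 5.3]
width: 0.0093
gripper_force: 40.0
```

```bash
python3 - <<'E'
from h import *
s=bot.state(); print({k:np.round(v,3) for k,v in s.items() if k!='tau'})
E
```

```text
{'time': np.float64(8.65), 'joint_pos': array([ 0.049,  0.51 , -0.011,  1.909,  0.01 ,  0.726, -1.001]), 'qd': array([ 0.003, -0.001, -0.001,  0.001,  0.001, -0.   ,  0.   ]), 'ee_pos': array([ 0.573, -0.086,  0.078]), 'eef_rot': array([ 0.   ,  0.964,  0.266, -0.002]), 'force': array([-5.497, -0.377,  5.268]), 'torque': array([-0.307,  1.042,  0.744]), 'gripper_force': np.float64(39.961), 'width': np.float64(0.009)}
```

Torque about z has risen to 0.74 N m, so the key is at its stop. I'll release it, rise, turn to the rod's grip direction and move over the rod.

{"api": "arm_command", "payload": {
  "steps": [
    [120,0,0,0,0,0,-0.03],
    [0,0,0,0,0,0,0],
    [0,0,0,0,0,0,0],
    [0,0,0,0,0,0,0],
    [0,0,0,0,0,0,0],
    [0,0,0,-3,0,0,0],
    [0,0,0,-3,0,0,0],
    [0,0,0,-3,0,0,0],
    [0,0,0,-3,0,0,0],
    [0,0,0,0,0,0,-0.117],
    [0,0,0,0,0,0,-0.117],
    [0,0,0,0,0,0,-0.117],
    [0,0,0,0,0,0,-0.117],
    [0,0,0,0,0,0,-0.117],
    [0,0,0,0,0,0,-0.117],
    [0,0,0,0,0,0,-0.117],
    [0,0,0,0,0,0,-0.117],
    [0,0,0,0,0,0,-0.117],
    [0,0,0,0,0,0,0]
  ]
}}

```text
time: 10.23
ee_pos: [0.5744, -0.0855, 0.1982]
eef_rot: [-0.0, 0.689, 0.725, 0.0]
force: [-0.7, -0.2, 0.4]
width: 0.0853
gripper_force: 0.0
```

{"api": "arm_command", "payload": {
  "steps": [
    [0,2.46,-0.04,0,0,0,0],
    [0,2.46,-0.04,0,0,0,0],
    [0,2.46,-0.04,0,0,0,0],
    [0,2.46,-0.04,0,0,0,0],
    [0,0,0,0,0,0,0],
    [0,0,0,0,0,0,0]
  ]
}}

```text
time: 10.73
ee_pos: [0.568, 0.0146, 0.1984]
eef_rot: [-0.0, 0.69, 0.724, 0.0]
force: [0.4, -0.6, 0.1]
width: 0.0857
gripper_force: 0.0
```

```bash
python3 - <<'E'
from h import *
s=bot.state(); print({k:np.round(v,3) for k,v in s.items() if k!='tau'})
print(2*np.arctan2(s['eef_rot'][2],s['eef_rot'][1]))
snap('wrist','w2')
E
```

```text
{'time': np.float64(10.733), 'joint_pos': array([ 0.073,  0.351, -0.259,  1.835,  0.107,  0.968, -0.184]), 'qd': array([0.034, 0.003, 0.044, 0.   , 0.012, 0.004, 0.023]), 'ee_pos': array([0.568, 0.015, 0.198]), 'eef_rot': array([-0.   ,  0.69 ,  0.724,  0.   ]), 'force': array([ 0.359, -0.594,  0.052]), 'torque': array([-0.05, -0.01,  0.01]), 'gripper_force': np.float64(0.0), 'width': np.float64(0.086)}
1.6189322570060904
```

View pics/w2.png

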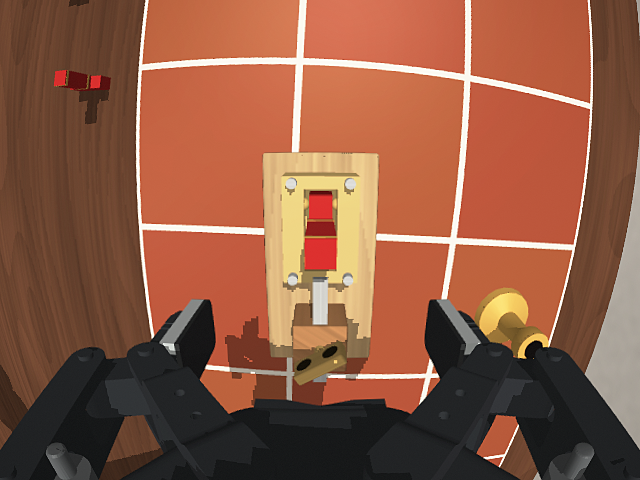

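The wrist view shows the latch tip drawn back to the dowel line at (320,277), clear of the slot. The rod top is at about (320,253) and the flag holder is clear of the fingers. Now I'll check the alignment.

```bash
python3 - <<'E'
from h import *
q=np.array([wf('w2',*p,.068)[:2] for p in [(291,184),(350,184),(348,280),(292,280)]]); print(q.round(4),q.mean(0))
t=np.array([wf('w2',*p,.12)[:2] for p in [(305,237),(336,237),(336,270),(305,270)]]);print(t.round(4),t.mean(0)); s=bot.state(); print(s['ee_pos'])
E
```

```text
[[ 0.5449  0.0493]
 [ 0.5885  0.0514]
 [ 0.5921 -0.0242]
 [ 0.5479 -0.0263]] [0.56838021 0.01253229]
[[0.5583 0.0229]
 [0.5774 0.0238]
 [0.5787 0.0023]
 [0.5591 0.0013]] [0.56838981 0.01259821]
[0.56810941 0.01283133 0.19827843]
```

{"api": "arm_command", "payload": {
  "steps": [
    [0,0,0,2,0,0,0],
    [0,0,0,2,0,0,0],
    [0,0,0,2,0,0,0],
    [0,0,0,2,0,0,0],
    [0,0,0,2,0,0,0],
    [0,0,0,1.7,0,0,0],
    [0,0,0,0,0,0,0],
    [120,0,0,0,0,0,0],
    [180,0,0,0,0,0,0],
    [230,0,0,0,0,0,0],
    [255,0,0,0,0,0,0],
    [255,0,0,0,0,0,0],
    [255,0,0,0,0,0,0],
    [255,0,0,0,0,0,0]
  ],
  "newtons": 90
}}

```text
time: 11.95
ee_pos: [0.5687, 0.0127, 0.0823]
eef_rot: [0.001, 0.69, 0.724, 0.0]
force: [-0.9, 0.2, 7.0]
width: 0.0188
gripper_force: 87.8
```

```bash
python3 - <<'E'
from h import *
s=bot.state(); print({k:np.round(v,4) for k,v in s.items() if k!='tau'})
snap('scene','s1')
E
```

```text
{'time': np.float64(11.95), 'joint_pos': array([ 0.0507,  0.5   , -0.2341,  1.9224,  0.1669,  0.7362, -0.232 ]), 'qd': array([ 0.0001,  0.0006, -0.0015, -0.0014, -0.0007,  0.001 , -0.0002]), 'ee_pos': array([0.5687, 0.0127, 0.0823]), 'eef_rot': array([6.000e-04, 6.901e-01, 7.237e-01, 4.000e-04]), 'force': array([-0.9098,  0.2385,  6.9837]), 'torque': array([-0.0885,  0.3307, -0.0409]), 'gripper_force': np.float64(87.823), 'width': np.float64(0.0188)}
```

{"api": "arm_command", "payload": {
  "steps": [
    [255,-0.15,0,-0.084,0,0.03,0],
    [255,-0.15,0,-0.084,0,0.03,0],
    [255,-0.15,0,-0.084,0,0.03,0],
    [255,-0.15,0,-0.084,0,0.03,0],
    [255,0,0,0,0,0,0],
    [255,0,0,0,0,0,0]
  ]
}}

```text
time: 12.5
ee_pos: [0.569, 0.0065, 0.0849]
eef_rot: [-0.043, 0.689, 0.722, 0.042]
force: [-0.9, -0.0, 4.5]
width: 0.0189
gripper_force: 88.5
```

```bash
cat >> h.py <<'E'
from scipy.spatial.transform import Rotation as Ro
def rep():
    s=bot.state(); q=s['eef_rot']; R=Ro.from_quat([q[1],q[2],q[3],q[0]]).as_matrix(); p=s['ee_pos']
    lean=np.arcsin(np.clip(R[2,0],-1,1))
    print('t',round(s['time'],2),'ee',p.round(4),'lean to key',round(-lean,3),'F',s['force'].round(1),'T',s['torque'].round(2),'w',round(s['width'],4),'g',round(s['gripper_force'],1))
    for n,x in(('key end',-.028),('far end',.028)):
        e=p+R@[x,0,.0503]; d=e-[.5687,.0127,.032]; yw=.047
        print(n,'y %.1f z %.1f mm'%(1e3*(-d[0]*np.sin(yw)+d[1]*np.cos(yw)),1e3*d[2]))
E
python3 -c "
from h import *
rep(); snap('scene','s2')"
```

```text
t 12.5 ee [0.569  0.0065 0.0849] lean to key -0.12 F [-0.9 -0.   4.5] T [ 0.07 -0.01 -0.06] w 0.0189 g 88.5
key end y -28.0 z -0.3 mm
far end y 27.6 z 6.4 mm
```

```bash
python3 -c "
from h import *
a=[cv2.resize(cv2.imread('pics/%s.png'%f)[215:305,265:365],None,fx=4,fy=5,interpolation=2) for f in('s1','s2')]
cv2.imwrite('pics/c2.png',np.hstack(a))"
```

```text
(no output)
```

View pics/c2.png

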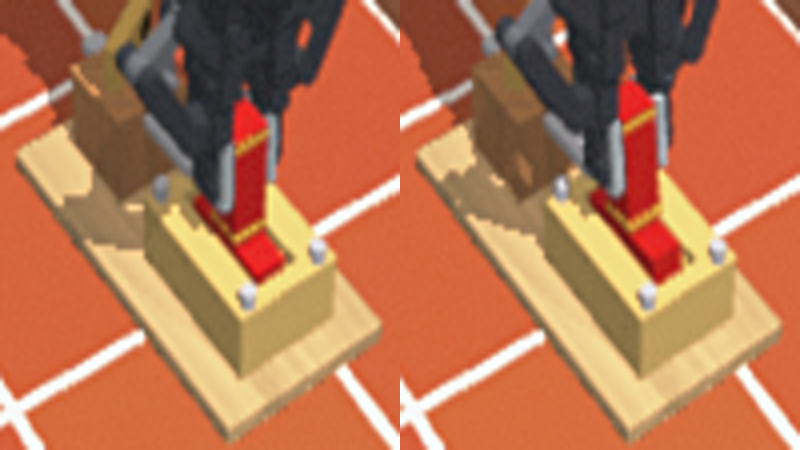

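Far end is up and the cradle is still seated. Now I'll lean it away.

{"api": "arm_command", "payload": {
  "steps": [
    [255,0.15,0,-0.084,0,-0.03,0],
    [255,0.15,0,-0.084,0,-0.03,0],
    [255,0.15,0,-0.084,0,-0.03,0],
    [255,0.15,0,-0.084,0,-0.03,0],
    [255,0.15,0,-0.084,0,-0.03,0],
    [255,0.15,0,-0.084,0,-0.03,0],
    [255,0.15,0,-0.084,0,-0.03,0],
    [255,0.15,0,-0.084,0,-0.03,0],
    [255,0,0,0,0,0,0],
    [255,0,0,0,0,0,0]
  ]
}}

```text
time: 13.38
ee_pos: [0.5675, 0.0182, 0.0908]
eef_rot: [0.044, 0.688, 0.723, -0.042]
force: [1.0, -2.0, -2.9]
width: 0.0191
gripper_force: 88.8
```

```bash
sed -i 's/round(-lean,3)/round(lean,3)/' h.py; python3 -c "
from h import *
rep(); snap('scene','s3')"
```

```text
t 13.38 ee [0.5675 0.0182 0.0908] lean to key -0.122 F [ 1.  -2.  -2.9] T [-0.32 -0.23  0.04] w 0.0191 g 88.8
key end y -28.4 z 12.2 mm
far end y 27.2 z 5.4 mm
```

{"api": "arm_command", "payload": {
  "steps": [
    [255,-0.15,0,-0.084,0,0.03,0],
    [255,-0.15,0,-0.084,0,0.03,0],
    [255,-0.15,0,-0.084,0,0.03,0],
    [255,-0.15,0,-0.084,0,0.03,0],
    [255,-0.15,0,-0.084,0,0.03,0],
    [255,-0.15,0,-0.084,0,0.03,0],
    [255,-0.15,0,-0.084,0,0.03,0],
    [255,-0.15,0,-0.084,0,0.03,0],
    [255,0,0,0,0,0,0],
    [255,0,0,0,0,0,0]
  ]
}}

```text
time: 14.27
ee_pos: [0.5688, 0.006, 0.0985]
eef_rot: [-0.043, 0.689, 0.722, 0.041]
force: [0.1, -2.2, 2.4]
width: 0.019
gripper_force: 89.8
```

```bash
python3 -c "
from h import *
rep(); snap('scene','s4')
a=[cv2.resize(cv2.imread('pics/%s.png'%f)[215:305,265:365],None,fx=4,fy=5,interpolation=2) for f in('s3','s4')]
cv2.imwrite('pics/c3.png',np.hstack(a))"
```

```text
t 14.27 ee [0.5688 0.006  0.0985] lean to key 0.119 F [ 0.1 -2.2  2.4] T [-0.45 -0.02 -0.04] w 0.019 g 89.8
key end y -28.6 z 13.2 mm
far end y 27.1 z 19.9 mm
```

View pics/c3.png

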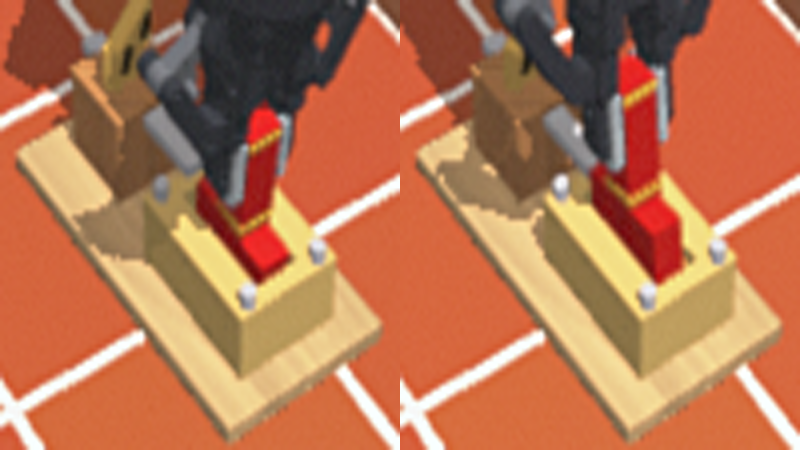

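{"api": "arm_command", "payload": {
  "steps": [
    [255,0.15,0,-0.084,0,-0.03,0],
    [255,0.15,0,-0.084,0,-0.03,0],
    [255,0.15,0,-0.084,0,-0.03,0],
    [255,0.15,0,-0.084,0,-0.03,0],
    [255,0.15,0,-0.084,0,-0.03,0],
    [255,0.15,0,-0.084,0,-0.03,0],
    [255,0.15,0,-0.084,0,-0.03,0],
    [255,0.15,0,-0.084,0,-0.03,0],
    [255,0,0,0,0,0,0],
    [255,-0.15,0,-0.084,0,0.03,0],
    [255,-0.15,0,-0.084,0,0.03,0],
    [255,-0.15,0,-0.084,0,0.03,0],
    [255,-0.15,0,-0.084,0,0.03,0],
    [255,-0.15,0,-0.084,0,0.03,0],
    [255,-0.15,0,-0.084,0,0.03,0],
    [255,-0.15,0,-0.084,0,0.03,0],
    [255,-0.15,0,-0.084,0,0.03,0],
    [255,0,0,0,0,0,0],
    [255,0,0,0,0,0,0]
  ]
}}

```text
time: 15.9
ee_pos: [0.5682, 0.0058, 0.1118]
eef_rot: [-0.043, 0.689, 0.722, 0.041]
force: [-0.0, -0.3, -0.4]
width: 0.0192
gripper_force: 89.4
```

```bash
python3 -c "
from h import *
rep()"
```

```text
t 15.9 ee [0.5682 0.0058 0.1118] lean to key 0.119 F [-0.  -0.3 -0.4] T [-0.13 -0.01 -0.01] w 0.0192 g 89.4
key end y -28.7 z 26.5 mm
far end y 27.0 z 33.2 mm
```

{"api": "arm_command", "payload": {
  "steps": [
    [255,0.15,0,-0.084,0,-0.03,0],
    [255,0.15,0,-0.084,0,-0.03,0],
    [255,0.15,0,-0.084,0,-0.03,0],
    [255,0.15,0,-0.084,0,-0.03,0],
    [255,0,0,-0.5,0,0,0],
    [255,0,0,-0.5,0,0,0],
    [255,0,0,-0.5,0,0,0],
    [255,0,0,0,0,0,0],
    [255,0,0,0,0,0,0],
    [255,0,0,0,0,0,0],
    [255,0,0,0,0,0,0],
    [255,0,0,0,0,0,0]
  ]
}}

```text
time: 16.9
ee_pos: [0.568, 0.012, 0.1305]
eef_rot: [-0.0, 0.69, 0.724, -0.0]
force: [0.2, -0.2, -0.9]
width: 0.0187
gripper_force: 89.4
```

```bash
python3 -c "
from h import *
rep(); snap('scene','s5'); snap('top','t5')
a=cv2.resize(cv2.imread('pics/s5.png')[200:305,255:365],None,fx=4,fy=4,interpolation=2)
cv2.imwrite('pics/c5.png',a)"
```

```text
t 16.9 ee [0.568  0.012  0.1305] lean to key 0.0 F [ 0.2 -0.2 -0.9] T [-0.04  0.05 -0.02] w 0.0187 g 89.4
key end y -28.6 z 48.1 mm
far end y 27.4 z 48.2 mm
```

View pics/c5.png

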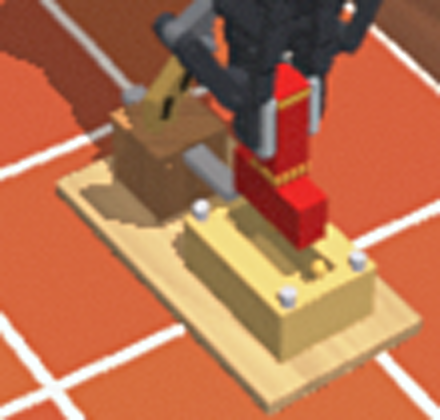

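```bash
python3 -c "
from h import *
a=cv2.imread('pics/s5.png').astype(int); P=[]
for v in range(205,270):
  for u in range(300,345):
    b,g,r=a[v,u]
    if r>90 and g<45 and b<50:
      p=w('s5',u,v)-[.568,.012,.032+.048]; yw=.047; P.append([p[0]*np.cos(yw)+p[1]*np.sin(yw),-p[0]*np.sin(yw)+p[1]*np.cos(yw),p[2]])
P=1e3*np.array(P); 
f=P[(abs(P[:,1]-10)<5)&(P[:,2]>32)&(P[:,2]<84)&(abs(P[:,0])<9)]; print(len(f),np.polyfit(f[:,2],f[:,1],1))
f=P[(abs(P[:,1]-28)<5)&(P[:,2]>3)&(P[:,2]<25)]; print(len(f),np.polyfit(f[:,2],f[:,1],1), P[:,2].min())
f=P[(P[:,1]>13)&(P[:,1]<26)&(abs(P[:,2]-28)<4)]; print(len(f),np.polyfit(f[:,1],f[:,2],1))
"
```

```text
110 [0.02625912 9.1621443 ]
60 [-1.15381369e-02  2.83574022e+01] 0.9819380989719156
44 [1.0734489e-02 2.8040482e+01]
```

```bash
python3 -c "
from h import *
print(bot.finish_job())"
```

```text
the job is handed in; nothing more can be done
None
```

I wound the key to its stop in part turns and rocked the red rod free, key side first, with no sign of the cradle lifting. I handed the job in at about 17 s with the rod held upright over its slot, its foot about 20 mm above the cradle; no verdict came back.

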